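# Pack the coaxial kit into its caddy

## Task

Pack the three coaxial kit parts into the caddy, each standing on its base as it stands now, on the floor of its own bay: the finned attenuator with a connector at both ends lengthwise in the long trough, the round finned terminator with a connector on top in the round well, and the three-way tee in the square pocket. The bare heat sink, the plain knob and the two-way elbow are not part of the kit: leave them where they lie.

Things in the scene. Friction and masses are not known exactly. Their poses are not given: they have to be found in the camera images.
- attenuator: KIT. Dark finned metal block 54 (x) x 36 (y) x 38 (z) mm with a round steel connector, 18 mm diameter, 18 mm long, on each end (+x and -x), axis 17 mm up: 90 mm long overall. About 0.2 kg. Grasp it across the 36 mm width (y). Origin: centre of its underside; z up.
- heatsink: Look-alike, not kit: the same dark finned block, 54 x 36 x 38 mm, with no connectors. Origin: centre of its underside; x along its length. Leave it.
- terminator: KIT. Dark round drum with disc fins, 44 mm diameter, 36 mm high, standing on its flat face, with one upright steel connector on top, 18 mm diameter and 18 mm tall (54 mm in all). About 0.2 kg. Origin: centre of its underside; z up.
- knob: Look-alike, not kit: plain dark instrument knob, 44 mm diameter, 36 mm high, flat top with a thin pointer line, no connector. Origin: centre of its underside. Leave it.
- tee: KIT. Steel three-way adapter: 24 mm cube hub standing on the bench, two 20 mm long connectors of 18 mm diameter going out level along +x and -x (60 mm overall), and a third one, 18 mm diameter (14 mm just above the hub), going straight up from the hub's top to 56 mm. About 0.13 kg. It can be lifted by the upright connector. Origin: centre of the hub's underside, below the upright connector; z up.
- elbow: Look-alike, not kit: steel two-way adapter like the tee (24 mm cube hub, upright connector to 56 mm) but with only one level connector, along +x, reaching 32 mm from the origin. Origin: centre of the hub's underside. Leave it.
- trough: The long trough: one of three fixed grey bay blocks side by side in the fixed white caddy, in any order; block 120 (x) x 92 (y) x 16 mm, floor of the recess (black) 4 mm and rim 16 mm above the block's underside; neighbouring blocks are 95 mm apart along y, the caddy's end walls reach 22 mm above the bench. Origin: centre of the block's underside (6 mm above the bench), z up. Rectangular recess 108 mm long (x) and 54 mm wide (y), centred.
- well: The round well: one of three fixed grey bay blocks side by side in the fixed white caddy, in any order; block 120 (x) x 92 (y) x 16 mm, floor of the recess (black) 4 mm and rim 16 mm above the block's underside; neighbouring blocks are 95 mm apart along y, the caddy's end walls reach 22 mm above the bench. Origin: centre of the block's underside (6 mm above the bench), z up. Round recess 64 mm in diameter, centred.
- pocket: The square pocket: one of three fixed grey bay blocks side by side in the fixed white caddy, in any order; block 120 (x) x 92 (y) x 16 mm, floor of the recess (black) 4 mm and rim 16 mm above the block's underside; neighbouring blocks are 95 mm apart along y, the caddy's end walls reach 22 mm above the bench. Origin: centre of the block's underside (6 mm above the bench), z up. Square recess 78 x 78 mm, centred.
- caddy: The fixed white caddy that holds the three bay blocks: 130 (x) x 296 (y) mm, base 6 mm thick, low rims at the long sides, end walls 22 mm tall at +y and -y. Origin: centre of its underside, on the bench; z up. (A multimeter lies beyond it, out of the way.)
Mind the look-alikes: they are no part of the job. What is shaped like the terminator but green is not meant. Leave any purple look-alike of the attenuator alone.

How it is judged:
By the outcome, as a careful person would: the job done as asked, in the order asked, and still so for the second after the job is handed in, with the robot touching nothing.
It also fails if it takes over 90 s, if anything falls off the work surface, if the arm or the gripper's body presses on something with over 40 N, if the wrist force passes 120 N, or if a joint passes its speed limit or range.

## Robot

A 6-joint arm with a two-finger parallel gripper is mounted at the origin on the work surface. World frame = base frame: x ahead of the robot, y to its left, z up, the work surface at z = 0. Lengths are in m, angles in rad, forces in N, time in s.
With the tool pointing down it reaches from about 0.35 to 0.975 m from the base axis. Payload 4.9 kg.
Tool frame: the origin (TCP) lies on the centre line of the jaws, within the pads' length; the fingertips stand 22 mm ahead of it and the grasp point (between the pads) lies 3 mm ahead of it (manip.tcp_to_tips is the distance from the TCP to the fingertips, in m); z points along the fingers, x is the direction in which the jaws open and shut, and the axes are right-handed (so a half turn about z gives the same grasp; the last joint's range is limited). The gripper opens to 85 mm and grips with 20 to 120 N. Pads are 22 mm wide; open, the fingers measure 114 mm over their backs; the gripper's body (76 mm by 85 mm) begins 54 mm behind the grasp point. The pads swing forward as they close: fully open they stand 13 mm farther back than shut.
Start: joints at [1.054, 0.053, 1.613, -0, 1.476, -0.119], TCP at [0.242, 0.576, 0.253] pointing down, gripper open.
Joint ranges: [-3.01, 3.01], [-1.01, 2.22], [0.06, 2.58], [-1.02, 4.17], [0.09, 2.62], [-3.14, 3.14]. Speed limits (rad/s): [2.57, 2.57, 3.14, 3.14, 3.14, 3.14].

## Interface

Orientations are given as a unit quaternion [w, x, y, z].
In Python, from plant import manip gives the robot as it stands.
- The arm moves only by the shell command python3 -m pendant 'ROWS'. ROWS is a JSON object of lists of equal length, an entry for each row: "linear": the shift along the tool's x, y, z in cm, a list of three; "rotation": the turn, a rotation vector about the tool's x, y, z in degrees, a list of three; "grip": the closure, from 0 (fully open) to 1 (shut). A call has exactly 10 rows; each row is the pose to reach, as a shift and turn from the pose commanded when the call began, along the tool's axes at that moment; what a row does not reach only later rows make up. A row lasts 1/12 s, in which the tool goes at most 41.7 mm and 7.16 degrees, less where a joint would pass 70% of its speed; a pose out of reach is approached as far as the arm can. A call with a gripper value outside its range is refused whole. The fingers move at their own pace and stop on an object; the grip force is fixed at half the most. Time passes only in rows, so rows that repeat a pose let the fingers close, or fill a call up. It gives the time, the measured TCP pose, the force and the opening at its end, in the units of the state.
- manip.state(): the state, without advancing time (a new reading comes with each control period).
- manip.grab_frame(name): name is "scene" or "side" or "wrist"; returns the picture (400x640x3 uint8, red, green, blue); there is no depth.
- manip.calibration(name): a dict with "fx", "fy", "cx", "cy" (pixels), "cam_to_world" (4x4, takes a point from camera to world coordinates). Camera axes: x right, y up, looking along -z (the intrinsics and any distortion apply to the point x, -y, -z); pixel columns grow to the right and rows downward; lengths in m; the calibration is good to about 2 mm. A picture is of the moment at which its call begins: read the wrist's pose just before it. calibration takes no time and is no camera call; for the wrist camera it gives the pose at the moment of the call.
- manip.job_done(): hands the job in, once; it reports no verdict.
The state is a dict: "time": time; "joint_pos": joint angles; "joint_vel": joint speeds; "joint_efforts": joint torques, N m; "tool_pos": TCP position; "tool_rot": TCP orientation; "contact_force": force on the tool from outside, world axes, zero at the start; "ft_torque": the same for the moment, N m; "gripper_width": opening from 0.0 (shut) to 1.0 (fully open).
Only numpy, scipy, OpenCV 4.12 (cv2) and the standard library are available. Lean on these libraries where they do the work, as an engineer would, in place of code of your own. Each camera call takes 0.05 s, during which the arm holds its last target. There are 200 camera calls.

## Working session

There is one attempt and no reset: what is moved stays moved. The work goes in short steps, Python scripts to look and compute and a shell command to move; the robot and the scene stay as the last step left them, time stands still between calls to the robot, and variables do not carry over. Pictures are saved under pics/ and viewed, about 12 in all and at most 16, crops included, and the job is handed in when it is done.

```bash
mkdir -p pics; ls
cat > h.py <<'E'
import numpy as np, cv2
from plant import manip
def grab(n):
    c=manip.calibration(n); im=manip.grab_frame(n); return im,c
def save(im,name): cv2.imwrite('pics/'+name,cv2.cvtColor(im,cv2.COLOR_RGB2BGR))
def ray(c,u,v):
    T=np.array(c['cam_to_world']); d=np.array([(u-c['cx'])/c['fx'],-(v-c['cy'])/c['fy'],-1.0])
    return T[:3,3],T[:3,:3]@d
def onz(c,u,v,z):
    o,d=ray(c,u,v); return o+d*(z-o[2])/d[2]
def proj(c,p):
    T=np.array(c['cam_to_world']); q=T[:3,:3].T@(np.array(p)-T[:3,3])
    return c['cx']+c['fx']*q[0]/-q[2], c['cy']-c['fy']*q[1]/-q[2]
E
python3 - <<'E'
from h import *
for n in ('scene','side','wrist'):
    im,c=grab(n); save(im,n+'0.png'); np.save(n+'0.npy',im); print(n,{k:np.round(v,3).tolist() for k,v in c.items()})
print(manip.state())
E
```

```text
pics
scene {'fx': 457.854, 'fy': 457.854, 'cx': 318.657, 'cy': 203.06, 'cam_to_world': [[-0.424, -0.716, 0.555, 1.196], [0.906, -0.346, 0.245, 0.323], [0.016, 0.607, 0.795, 0.952], [0.0, 0.0, 0.0, 1.0]]}
side {'fx': 431.277, 'fy': 431.277, 'cx': 319.571, 'cy': 197.975, 'cam_to_world': [[0.945, 0.184, -0.271, 0.167], [-0.327, 0.467, -0.822, -1.05], [-0.025, 0.865, 0.502, 0.711], [0.0, 0.0, 0.0, 1.0]]}
wrist {'fx': 312.538, 'fy': 312.538, 'cx': 327.393, 'cy': 199.593, 'cam_to_world': [[0.387, -0.882, -0.268, 0.174], [0.922, 0.37, 0.114, 0.604], [-0.001, -0.291, 0.957, 0.372], [0.0, 0.0, 0.0, 1.0]]}
{'time': 0.15, 'joint_pos': array([ 1.05399886e+00,  5.32435081e-02,  1.61397083e+00,  1.06496111e-05,
        1.47601712e+00, -1.19005576e-01]), 'joint_vel': array([-0.00080286, -0.00242769, -0.00337992, -0.00035615,  0.00016991,
       -0.00084566]), 'joint_efforts': array([ 6.32351021e-04, -3.94244993e+01, -3.70719516e+01, -9.45107399e-05,
        4.68904444e-03, -8.58000817e-06]), 'tool_pos': array([0.24189028, 0.57580354, 0.25232631]), 'tool_rot': array([ 3.64534448e-04,  8.32881623e-01,  5.53450567e-01, -7.33868735e-04]), 'contact_force': array([ 0.06157311, -0.2831942 ,  0.21636602]), 'ft_torque': array([-0.019204  , -0.01168602,  0.00454009]), 'gripper_width': 0.9985946076606806}
```

View pics/scene0.png

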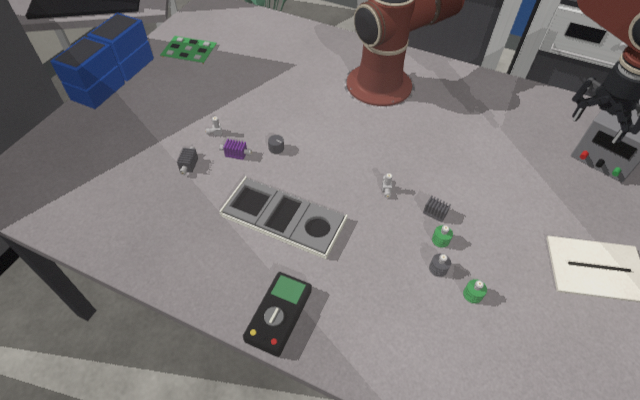

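View pics/side0.png

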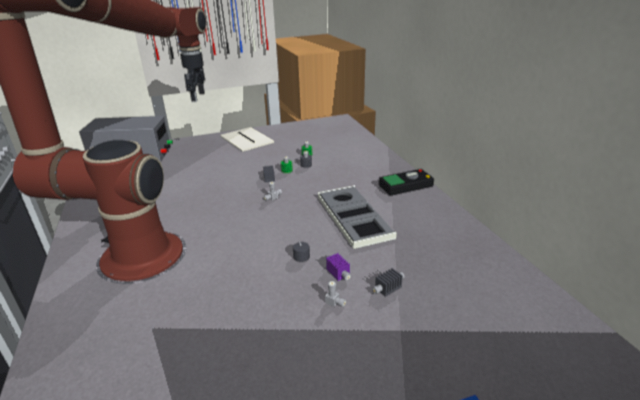

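Candidates in the scene picture:
- **Attenuator:** dark (187,160), purple (235,149), bare heat sink (436,209).
- **Terminator:** dark (440,264), green (443,236) and (475,290), knob (276,143).
- **Tee or elbow:** (215,125) and (388,184).
- **Bays:** they look like pocket (250,200), trough (285,213), well (317,226).

I'll check these choices in one close crop.

Run:
```python
from h import *
s=np.load('scene0.npy'); d=np.load('side0.npy')
f=lambda im,u,v,w,h:cv2.resize(im[v-h:v+h,u-w:u+w],(400,300),interpolation=cv2.INTER_CUBIC)
a=np.vstack([np.hstack([f(s,220,143,60,45),f(s,388,184,32,24)]),np.hstack([f(d,350,280,64,48),f(d,272,185,32,24)])])
save(a,'crop1.png')
cs=manip.calibration('scene');cd=manip.calibration('side')
for n,u,v,z in [('att',187,157,.02),('purp',235,149,.02),('knob',276,143,.018),('sq',250,200,.01),('tr',284,214,.01),('well',317,226,.01),('hs',436,209,.02),('term',440,264,.02),('A',215,125,.03),('B',388,184,.03)]:
    print(n,onz(cs,u,v,z).round(3))
for n,u,v,z in [('att',389,283,.02),('purp',338,267,.02),('term',306,160,.02),('A',335,295,.03),('B',270,192,.03),('well',344,198,.01)]:
    print('side',n,onz(cd,u,v,z).round(3))
```

```text
att [ 0.558 -0.36   0.02 ]
purp [ 0.474 -0.257  0.02 ]
knob [ 0.401 -0.166  0.018]
sq [ 0.606 -0.133  0.01 ]
tr [ 0.607 -0.033  0.01 ]
well [0.604 0.059 0.01 ]
hs [0.431 0.313 0.02 ]
term [0.583 0.366 0.02 ]
A [ 0.424 -0.353  0.03 ]
B [0.415 0.175 0.03 ]
side att [ 0.562 -0.358  0.02 ]
side purp [ 0.471 -0.26   0.02 ]
side term [0.586 0.37  0.02 ]
side A [ 0.424 -0.362  0.03 ]
side B [0.398 0.16  0.03 ]
side well [0.619 0.069 0.01 ]
```

View pics/crop1.png

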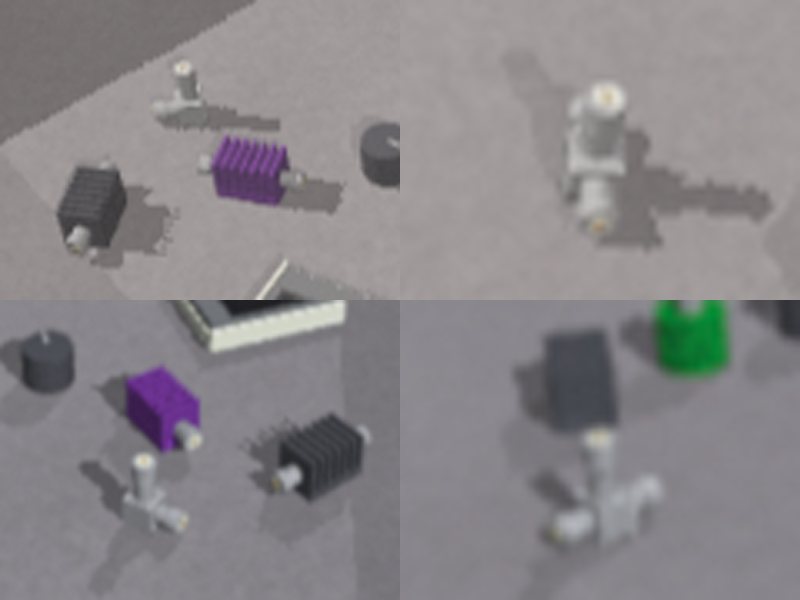

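Crop 1 shows that the object at scene (388,184) has two level connectors and an upright, so it is the tee; (215,125) is the elbow. The dark finned block with connectors at (187,160) is the attenuator. The terminator is the dark drum at (440,264), with a green drum on each side. The two views agree to about 1 cm. Next I move to hover over the attenuator.

```bash
cat >> h.py <<'E'
from scipy.spatial.transform import Rotation as R
def plan(p,yaw):
    """TCP target and tool-x heading (deg, mod 180) -> linear cm, rotvec deg in the tool frame; tool down"""
    s=manip.state(); q=s['tool_rot']; R0=R.from_quat([q[1],q[2],q[3],q[0]])
    lin=R0.inv().apply(np.array(p)-s['tool_pos'])*100
    best=None
    for k in (-180,0,180,360):
        a=np.radians(yaw+k); x=[np.cos(a),np.sin(a),0]; z=[0,0,-1]; M=np.c_[x,np.cross(z,x),z]
        rv=(R0.inv()*R.from_matrix(M)).as_rotvec(degrees=True)
        if best is None or np.linalg.norm(rv)<np.linalg.norm(best): best=rv
    print('lin',lin.round(2).tolist(),'rot',best.round(2).tolist(),'j6',s['joint_pos'][5].round(2),'tcp',s['tool_pos'].round(4),'yaw',np.degrees(np.arctan2(*R0.as_matrix()[:2,0][::-1])).round(2))
E
python3 - <<'E'
from h import *
c=manip.calibration('scene')
a=onz(c,183.4,169.4,.017);b=onz(c,192,148.4,.017);print(a,b)
yaw=np.degrees(np.arctan2(*(b-a)[:2][::-1]));print(yaw)
plan([.54,-.33,.26],yaw+90)
E
```

```text
[ 0.5977156  -0.34413453  0.017     ] [ 0.5220537  -0.36848794  0.017     ]
-162.15811329480218
lin [-71.96, 62.57, -0.66] rot [-0.04, 0.09, -40.63] j6 -0.12 tcp [0.2419 0.5758 0.2523] yaw 67.21
```

```bash
python3 -m pendant '{"linear":[[-3,2.6,0],[-6,5.2,0],[-9,7.8,0],[-12,10.4,0],[-15,13,0],[-18,15.6,0],[-21,18.2,0],[-24,20.8,0],[-27,23.4,0],[-30,26,0]],"rotation":[[0,0,6],[0,0,12],[0,0,18],[0,0,24],[0,0,30],[0,0,36],[0,0,42],[0,0,48],[0,0,54],[0,0,60]],"grip":[0,0,0,0,0,0,0,0,0,0]}'
python3 -c "
from h import *
plan([.54,-.33,.26],-72)"
```

```text
time: 0.98
tool_pos: [0.3655, 0.1971, 0.2531]
tool_rot: [-0.0, 0.998, 0.061, 0.0]
contact_force: [0.3, 0.6, -1.0]
gripper_width: 1.001
lin [10.95, 54.44, -0.69] rot [-0.02, -0.02, 78.95] j6 0.19 tcp [0.3655 0.1971 0.2531] yaw 6.95
```

```bash
python3 -m pendant '{"linear":[[0.8,3.9,0],[1.6,7.8,0],[2.4,11.7,0],[3.2,15.6,0],[4,19.5,0],[4.7,23.4,0],[5.5,27.3,0],[6.3,31.2,0],[7.1,35.1,0],[7.8,39,0]],"rotation":[[0,0,6],[0,0,12],[0,0,18],[0,0,24],[0,0,30],[0,0,36],[0,0,42],[0,0,48],[0,0,54],[0,0,60]],"grip":[0,0,0,0,0,0,0,0,0,0]}'
python3 -c "
from h import *
plan([.54,-.33,.26],-72)"
```

```text
time: 1.82
tool_pos: [0.492, -0.1803, 0.253]
tool_rot: [-0.0, 0.894, -0.447, -0.0]
contact_force: [0.6, 0.6, -0.1]
gripper_width: 1.0
lin [14.86, 5.14, -0.71] rot [0.0, 0.02, 18.88] j6 0.43 tcp [ 0.492  -0.1803  0.253 ] yaw -53.12
```

```bash
python3 -m pendant '{"linear":[[3,1,0],[6,2,0],[9,3,0],[12,4,0],[14.9,5.1,0],[14.9,5.1,0],[14.9,5.1,0],[14.9,5.1,0],[14.9,5.1,0],[14.9,5.1,0]],"rotation":[[0,0,4],[0,0,8],[0,0,12],[0,0,16],[0,0,19],[0,0,19],[0,0,19],[0,0,19],[0,0,19],[0,0,19]],"grip":[0,0,0,0,0,0,0,0,0,0]}'
python3 - <<'E'
from h import *
im,c=grab('wrist'); save(im,'w1.png'); np.save('w1.npy',im); np.save('w1c.npy',c,allow_pickle=True)
print(np.round(c['cam_to_world'],3).tolist(), manip.state()['tool_pos'])
for n,p in [('att',(.56,-.357,.038)),('purp',(.473,-.258,.038))]: print(n,np.round(proj(c,p)))
E
```

```text
time: 2.65
tool_pos: [0.5413, -0.3266, 0.2535]
tool_rot: [-0.0, 0.81, -0.586, 0.0]
contact_force: [-0.1, 0.5, -0.3]
gripper_width: 0.999
[[0.314, 0.908, 0.276, 0.612], [-0.949, 0.301, 0.091, -0.304], [-0.0, -0.29, 0.957, 0.374], [0.0, 0.0, 0.0, 1.0]] [ 0.54135112 -0.32669556  0.25359522]
att [359. 168.]
purp [251. 213.]
```

View pics/w1.png

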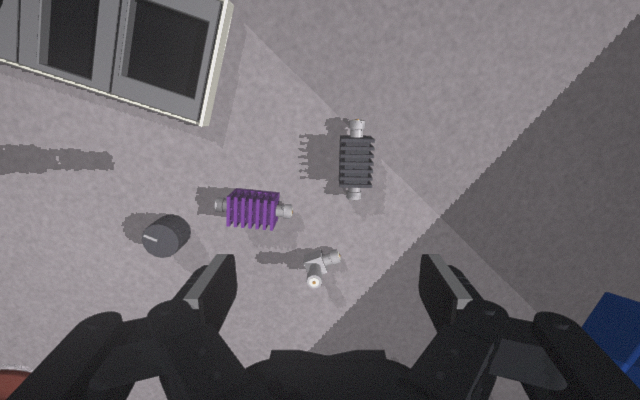

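The attenuator block is at about (357,161), with connectors at (357,128) and (354,194). The purple one (253,209), knob (166,236) and elbow (320,268) are all clear of it. Now I measure it more finely.

Run:
```python
from h import *
im=np.load('w1.npy'); c=np.load('w1c.npy',allow_pickle=True).item()
g=im.astype(int).max(2)
roi=np.zeros(g.shape,bool); roi[110:205,325:390]=1
print(g[100:210:6,330:384:3])
for lo,hi,name,z in [(0,75,'dark',.038),(185,256,'bright',.022)]:
    m=((g>=lo)&(g<hi)&roi).astype(np.uint8)
    n,l,st,ce=cv2.connectedComponentsWithStats(m)
    for i in range(1,n):
        if st[i,4]>25: print(name,st[i].tolist(),ce[i].round(1),onz(c,*ce[i],z).round(4))
```

```text
[[146 138 142 143 144 147 145 141 140 146 147 144 149 145 147 147 152 145]
 [142 144 142 139 145 147 146 152 144 146 145 140 146 148 141 143 150 153]
 [158 154 139 144 146 143 144 148 140 145 144 151 142 150 148 143 149 144]
 [120 119 109 108 142 106 141 145 145 142 140 150 148 148 145 148 144 147]
 [115 113 116 113 116 117  96 122 150 184 213 182 145 145 144 146 146 149]
 [106 113 113 115 109 111 163 103 149 173 200 143 145 143 147 144 148 147]
 [116 111 109 108  65  59  65 119 159 191 208  75  70  79 145 146 150 147]
 [112 114 114  96  71  78  93  94  95  92  91  91  88  93 111 150 145 150]
 [112 112 115  95  98  97 101  99 104 101  99 101 100  95 100 145 146 150]
 [116 111 115  87  80  81  84  75  77  77  79  82  70  64  73 150 150 147]
 [116 113 113  67  55  90  90  91  86  93  92  91  88  54 139 146 146 162]
 [109 112 117  66  60  94  92  97  95  90  90  92  93  66 139 146 140 140]
 [114 115 114  63  87  99 101  99 101  99 100 101 100  95 107 144 151 145]
 [110 113 106  75 101 101  97  99 101  99  96  96  96  96 116 148 151 146]
 [113 112 115  83  77  81  72  74  75  72  73  71  69  63 141 144 147 143]
 [114 110 112 116 112  97  95 122 173 203 134 149 144 139 144 141 142 141]
 [165 154 155 159 160 149 102 130 169 191 170 143 146 142 145 147 149 148]
 [158 151 153 161 167 164 156 145 142 144 150 144 143 149 148 148 142 151]
 [162 157 162 154 159 165 156 162 147 147 147 142 146 149 151 151 145 150]]
dark [340, 136, 14, 5, 36] [345.1 137.2] [ 0.587 -0.332  0.038]
dark [360, 136, 13, 3, 27] [366.3 137.3] [ 0.594  -0.3534  0.038 ]
dark [340, 142, 6, 6, 28] [342.3 144.2] [ 0.5792 -0.3316  0.038 ]
dark [339, 165, 6, 5, 28] [341.6 167. ] [ 0.5556 -0.3389  0.038 ]
dark [339, 171, 6, 7, 26] [341.1 174.4] [ 0.5477 -0.3411  0.038 ]
bright [356, 119, 8, 18, 84] [359.2 128. ] [ 0.6    -0.3448  0.022 ]
```

Run:
```python
from h import *
c=np.load('w1c.npy',allow_pickle=True).item()
a=onz(c,358.7,120,.021);b=onz(c,355.8,199,.021)
print(a,b,np.linalg.norm(a-b),'mid',(a+b)/2)
d=a-b; yaw=np.degrees(np.arctan2(d[1],d[0])); print('axis',yaw)
# block outline corners at top
for u,v in [(340,136),(374,136),(374,187),(340,187)]: print(onz(c,u,v,.038).round(4))
m=(a+b)/2; plan([m[0],m[1],.14],yaw-90)
```

```text
[ 0.60792993 -0.34145477  0.021     ] [ 0.52191776 -0.36907825  0.021     ] 0.09033908160402886 mid [ 0.56492385 -0.35526651  0.021     ]
axis 17.804826686857545
[ 0.5865 -0.3265  0.038 ]
[ 0.5978 -0.3606  0.038 ]
[ 0.5457 -0.3804  0.038 ]
[ 0.5338 -0.3446  0.038 ]
lin [3.45, -1.34, 11.36] rot [-0.01, -0.01, 0.48] j6 0.59 tcp [ 0.5414 -0.3267  0.2536] yaw -71.72
```

Length is 90.3 mm (90 expected) and the axis is 17.8°, the same as in the scene view. I grip high, with the tips 18 mm above the bench, so the fingers stay above the rim at placement.

```bash
python3 -m pendant '{"linear":[[1.7,-0.7,3],[3.45,-1.35,6],[3.45,-1.35,9.5],[3.45,-1.35,13],[3.45,-1.35,16],[3.45,-1.35,19],[3.45,-1.35,20.5],[3.45,-1.35,21.3],[3.45,-1.35,21.3],[3.45,-1.35,21.3]],"rotation":[[0,0,0.5],[0,0,0.5],[0,0,0.5],[0,0,0.5],[0,0,0.5],[0,0,0.5],[0,0,0.5],[0,0,0.5],[0,0,0.5],[0,0,0.5]],"grip":[0,0,0,0,0,0,0,0,0,0]}'
python3 -m pendant '{"linear":[[0,0,0],[0,0,0],[0,0,0],[0,0,0],[0,0,0],[0,0,0],[0,0,0],[0,0,0],[0,0,0],[0,0,0]],"rotation":[[0,0,0],[0,0,0],[0,0,0],[0,0,0],[0,0,0],[0,0,0],[0,0,0],[0,0,0],[0,0,0],[0,0,0]],"grip":[1,1,1,1,1,1,1,1,1,1]}'
```

```text
time: 3.53
tool_pos: [0.5658, -0.3567, 0.0419]
tool_rot: [0.0, 0.808, -0.59, 0.001]
contact_force: [0.0, -0.5, 0.3]
gripper_width: 0.997
time: 4.37
tool_pos: [0.5658, -0.3568, 0.0419]
tool_rot: [-0.0, 0.808, -0.59, 0.001]
contact_force: [0.5, 1.8, 5.4]
gripper_width: 0.405
```

```bash
python3 -m pendant '{"linear":[[0,0,-2],[0,0,-5],[0,0,-9],[0,0,-13],[0,0,-16],[0,0,-18],[0,0,-19],[0,0,-19],[0,0,-19],[0,0,-19]],"rotation":[[0,0,0],[0,0,0],[0,0,0],[0,0,0],[0,0,0],[0,0,0],[0,0,0],[0,0,0],[0,0,0],[0,0,0]],"grip":[1,1,1,1,1,1,1,1,1,1]}'
python3 -c "
from h import *
plan([.606,-.035,.24],-90)"
```

```text
time: 5.2
tool_pos: [0.5639, -0.3555, 0.2269]
tool_rot: [-0.0, 0.807, -0.59, -0.003]
contact_force: [-0.4, -0.5, -2.2]
gripper_width: 0.406
lin [-29.26, -13.75, -1.23] rot [0.2, 0.21, 17.7] j6 0.59 tcp [ 0.5639 -0.3555  0.2269] yaw -72.3
```

```bash
python3 -m pendant '{"linear":[[-3.5,-1.6,0],[-7,-3.2,0],[-10.5,-4.8,0],[-14,-6.4,0],[-17.5,-8,0],[-21,-9.6,0],[-24.5,-11.2,0],[-27.5,-12.8,0],[-29.2,-13.7,0],[-29.2,-13.7,0]],"rotation":[[0,0,2],[0,0,4],[0,0,6],[0,0,8],[0,0,10],[0,0,12],[0,0,14],[0,0,16],[0,0,17.7],[0,0,17.7]],"grip":[1,1,1,1,1,1,1,1,1,1]}'
python3 - <<'E'
from h import *
manip.grab_frame('wrist'); im,c=grab('wrist'); save(im,'w2.png'); np.save('w2.npy',im); np.save('w2c.npy',c,allow_pickle=True)
print(manip.state()['tool_pos'], manip.state()['gripper_width'])
E
```

```text
time: 6.03
tool_pos: [0.6057, -0.0323, 0.2272]
tool_rot: [0.001, 0.709, -0.706, -0.002]
contact_force: [-0.1, 0.2, -2.0]
gripper_width: 0.405
[ 0.60568068 -0.0357992   0.22768532] 0.40388608901048967
```

View pics/w2.png

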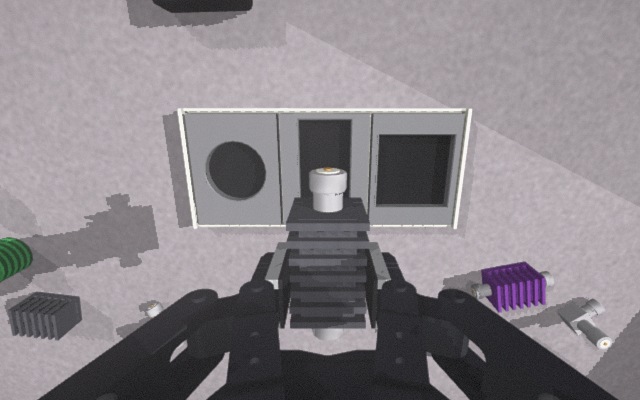

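The three bays are pocket (413,171), trough (325,155) and well (236,171). The attenuator is held level, its front connector tip at about (328,170). Now I measure the caddy pose from the rim.

Run:
```python
from h import *
im=np.load('w2.npy'); c=np.load('w2c.npy',allow_pickle=True).item()
g=im.astype(int).max(2)
m=((g>205)).astype(np.uint8); m[:100]=0; m[235:]=0; m[:,:170]=0; m[:,480:]=0; m[155:,300:360]=0
ys,xs=np.nonzero(m)
h=cv2.convexHull(np.c_[xs,ys].astype(np.float32)); ap=cv2.approxPolyDP(h,6,True)[:,0]; print(ap.tolist())
for p in ap: print(p,onz(c,*p,.022).round(4))
d=((g<95)).astype(np.uint8)
n,l,st,ce=cv2.connectedComponentsWithStats(d)
for i in range(1,n):
    x,y,w,hh,a=st[i]
    if a>1500 and 100<y<160:
        print(st[i].tolist()); ct=np.c_[np.nonzero(l==i)[::-1]].astype(np.float32)
        q=cv2.approxPolyDP(cv2.convexHull(ct),5,True)[:,0]
        for p in q: print('   ',p,onz(c,*p,.022).round(4))
ex=onz(c,328.5,170,.203); print('tip',ex, 'tcp',manip.state()['tool_pos'])
```

```text
[[471.0, 109.0], [456.0, 228.0], [193.0, 227.0], [178.0, 108.0]]
[471. 109.] [ 0.676  -0.1781  0.022 ]
[456. 228.] [ 0.5479 -0.1791  0.022 ]
[193. 227.] [0.5478 0.1155 0.022 ]
[178. 108.] [0.6757 0.1148 0.022 ]
[286, 114, 87, 109, 4484]
    [372. 114.] [ 0.6707 -0.0794  0.022 ]
    [368. 222.] [ 0.5547 -0.0803  0.022 ]
    [286. 222.] [0.5543 0.0111 0.022 ]
    [299. 120.] [ 0.6646 -0.0059  0.022 ]
[376, 135, 79, 72, 5208]
    [454. 135.] [ 0.6504 -0.1642  0.022 ]
    [446. 206.] [ 0.5738 -0.1649  0.022 ]
    [376. 205.] [ 0.5746 -0.0882  0.022 ]
    [379. 135.] [ 0.65   -0.0875  0.022 ]
[209, 142, 57, 57, 2520]
    [262. 186.] [0.5956 0.0354 0.022 ]
    [246. 198.] [0.582  0.0536 0.022 ]
    [223. 192.] [0.5887 0.078  0.022 ]
    [209. 171.] [0.6117 0.0907 0.022 ]
    [213. 150.] [0.634  0.0841 0.022 ]
    [226. 142.] [0.6423 0.0699 0.022 ]
    [249. 146.] [0.6383 0.0464 0.022 ]
    [264. 165.] [0.6184 0.032  0.022 ]
tip [ 0.65097265 -0.03539336  0.203     ] tcp [ 0.60568068 -0.0357992   0.22768532]
```

Corners give 128 x 294 mm (130 x 296 expected), yaw about 0, centre (0.612, -0.032). That puts the trough at y -0.032, the well at 0.063 and the pocket at -0.1265.

```bash
python3 -c "
from h import *
plan([.612,-.0317,.053],-90)"
```

```text
lin [-0.41, -0.71, 17.47] rot [0.24, 0.01, 0.13] j6 1.39 tcp [ 0.6057 -0.0358  0.2277] yaw -89.87
```

```bash
python3 -m pendant '{"linear":[[-0.2,-0.3,1],[-0.4,-0.65,3],[-0.4,-0.65,6],[-0.4,-0.65,9],[-0.4,-0.65,12],[-0.4,-0.65,13.5],[-0.4,-0.65,14.5],[-0.4,-0.65,15],[-0.4,-0.65,15],[-0.4,-0.65,15]],"rotation":[[0,0,0],[0,0,0],[0,0,0],[0,0,0],[0,0,0],[0,0,0],[0,0,0],[0,0,0],[0,0,0],[0,0,0]],"grip":[1,1,1,1,1,1,1,1,1,1]}'
python3 - <<'E'
from h import *
plan([.612,-.0317,.0525],-90)
im,c=grab('side'); im2,_=grab('scene')
f=lambda im,u,v,w,h:cv2.resize(im[v-h:v+h,u-w:u+w],(400,300),interpolation=cv2.INTER_CUBIC)
save(np.hstack([f(im,355,210,64,48),f(im2,285,210,80,60)]),'c2.png')
E
```

```text
time: 6.97
tool_pos: [0.6139, -0.0331, 0.0812]
tool_rot: [0.0, -0.707, 0.707, -0.001]
contact_force: [-0.3, 0.4, -1.6]
gripper_width: 0.41
lin [-0.14, 0.19, 2.87] rot [-0.09, -0.02, -0.03] j6 1.4 tcp [ 0.6139 -0.0331  0.0812] yaw -90.03
```

View pics/c2.png

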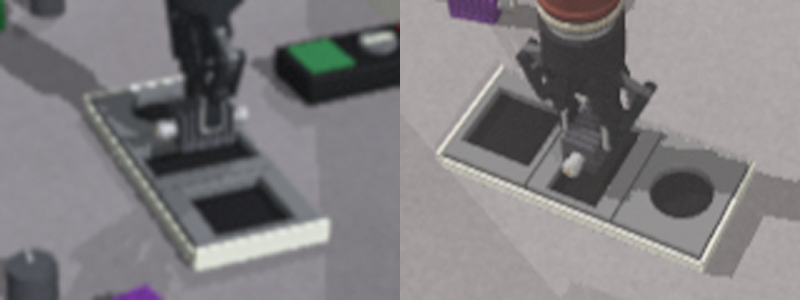

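The attenuator hangs lengthwise over the trough. Now I lower it, then release.

```bash
python3 -m pendant '{"linear":[[-0.15,0.2,0.5],[-0.15,0.2,1],[-0.15,0.2,1.5],[-0.15,0.2,2],[-0.15,0.2,2.4],[-0.15,0.2,2.6],[-0.15,0.2,2.8],[-0.15,0.2,2.8],[-0.15,0.2,2.8],[-0.15,0.2,2.8]],"rotation":[[0,0,0],[0,0,0],[0,0,0],[0,0,0],[0,0,0],[0,0,0],[0,0,0],[0,0,0],[0,0,0],[0,0,0]],"grip":[1,1,1,1,1,1,1,1,1,1]}'
```

```text
time: 7.9
tool_pos: [0.6114, -0.031, 0.0525]
tool_rot: [-0.0, 0.707, -0.707, 0.0]
contact_force: [-0.2, -0.2, -1.3]
gripper_width: 0.406
```

```bash
python3 -m pendant '{"linear":[[0,0,0.05],[0,0,0.1],[0,0,0.1],[0,0,0.1],[0,0,0.1],[0,0,0.1],[0,0,0.1],[0,0,0.1],[0,0,0.1],[0,0,0.1]],"rotation":[[0,0,0],[0,0,0],[0,0,0],[0,0,0],[0,0,0],[0,0,0],[0,0,0],[0,0,0],[0,0,0],[0,0,0]],"grip":[1,1,1,0.4,0,0,0,0,0,0]}'
python3 -m pendant '{"linear":[[0,0,-1],[0,0,-3],[0,0,-6],[0,0,-9],[0,0,-12],[0,0,-15],[0,0,-18],[0,0,-20],[0,0,-20],[0,0,-20]],"rotation":[[0,0,0],[0,0,0],[0,0,0],[0,0,0],[0,0,0],[0,0,0],[0,0,0],[0,0,0],[0,0,0],[0,0,0]],"grip":[0,0,0,0,0,0,0,0,0,0]}'
python3 - <<'E'
from h import *
im,c=grab('wrist'); save(im,'w3.png'); np.save('w3.npy',im); np.save('w3c.npy',c,allow_pickle=True)
plan([.57,.335,.25],0)
plan([.57,.335,.25],-90)
E
```

```text
time: 8.73
tool_pos: [0.6112, -0.031, 0.0513]
tool_rot: [0.0, 0.707, -0.707, 0.0]
contact_force: [0.1, 0.5, -0.2]
gripper_width: 0.997
time: 9.57
tool_pos: [0.612, -0.0311, 0.2538]
tool_rot: [-0.001, 0.707, -0.707, 0.002]
contact_force: [0.9, -0.0, -0.1]
gripper_width: 0.997
lin [-36.6, 4.1, 0.14] rot [-0.01, -0.02, -89.99] j6 1.4 tcp [ 0.611  -0.031   0.2514] yaw -89.99
lin [-36.6, 4.1, 0.14] rot [-0.02, -0.0, 0.01] j6 1.4 tcp [ 0.611  -0.031   0.2514] yaw -89.99
```

View pics/w3.png

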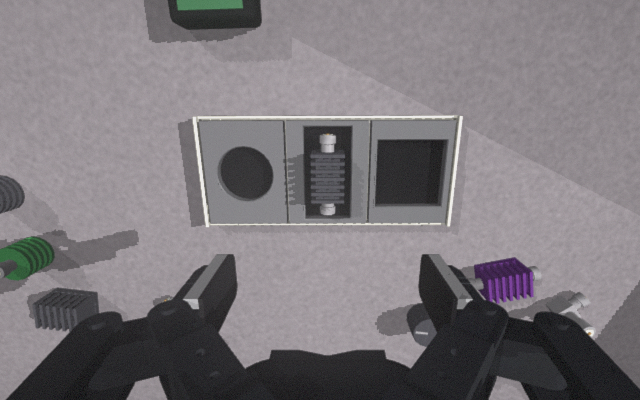

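The attenuator sits centred in the trough (327,175). Next is the terminator; its distance to the green neighbours sets the grasp direction.

Run:
```python
from h import *
s=np.load('scene0.npy').astype(int); c=manip.calibration('scene')
m=((s[...,1]>s[...,0]+50)&(s[...,1]>s[...,2]+40)).astype(np.uint8); m[:,:400]=0; m[:200]=0
n,l,st,ce=cv2.connectedComponentsWithStats(m)
for i in range(1,n):
    if st[i,4]>80: print(st[i].tolist(),ce[i].round(1),onz(c,*ce[i],.02).round(3))
print(onz(c,440,266,.02))
plan([.55,.34,.25],-45); plan([.55,.34,.25],45)
```

```text
[432, 226, 20, 21, 197] [439.6 236.7] [0.509 0.344 0.02 ]
[464, 280, 22, 23, 252] [472.3 291.8] [0.622 0.452 0.02 ]
[0.58857168 0.36791089 0.02      ]
lin [-37.1, 6.1, 0.14] rot [-0.02, -0.01, -44.99] j6 1.4 tcp [ 0.611  -0.031   0.2514] yaw -89.99
lin [-37.1, 6.1, 0.14] rot [-0.02, 0.0, 45.01] j6 1.4 tcp [ 0.611  -0.031   0.2514] yaw -89.99
```

Green neighbours stand 83 mm away at 197° and 91 mm away at 68°. A jaw axis at -47° clears both.

```bash
python3 -m pendant '{"linear":[[-3.9,0.6,0],[-7.8,1.2,0],[-11.7,1.9,0],[-15.6,2.5,0],[-19.5,3.2,0],[-23.4,3.8,0],[-27.3,4.5,0],[-31.2,5.1,0],[-35,5.8,0],[-37.1,6.1,0]],"rotation":[[0,0,-4],[0,0,-9],[0,0,-13],[0,0,-18],[0,0,-22],[0,0,-27],[0,0,-32],[0,0,-37],[0,0,-42],[0,0,-43]],"grip":[0,0,0,0,0,0,0,0,0,0]}'
python3 - <<'E'
from h import *
manip.grab_frame('side');manip.grab_frame('side')
im,c=grab('wrist'); save(im,'w4.png'); np.save('w4.npy',im); np.save('w4c.npy',c,allow_pickle=True)
print(manip.state()['tool_pos'],manip.state()['joint_pos'][5], proj(c,[.585,.368,.054]))
E
```

```text
time: 10.45
tool_pos: [0.5476, 0.3432, 0.2483]
tool_rot: [0.001, 0.918, -0.396, -0.002]
contact_force: [0.1, -0.8, -0.1]
gripper_width: 0.999
[0.54858469 0.34095021 0.2484529 ] 1.2586859919794418 (np.float64(334.01000198515396), np.float64(135.45467775362158))
```

View pics/w4.png

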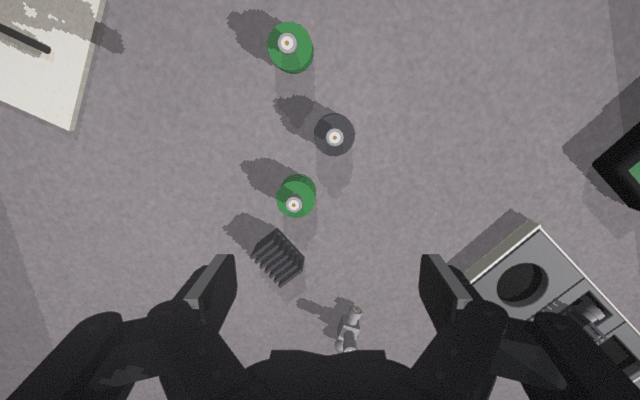

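The dark terminator's connector top is at (335,137), with greens at (294,204) and (287,43). The jaw axis runs horizontally in the image, so it is clear of both.

Run:
```python
from h import *
im=np.load('w4.npy').astype(int); c=np.load('w4c.npy',allow_pickle=True).item()
g=im.min(2); m=(g>165).astype(np.uint8); m[:115]=0;m[160:]=0;m[:,:315]=0;m[:,360:]=0
ys,xs=np.nonzero(m); (u,v),r=cv2.minEnclosingCircle(np.c_[xs,ys].astype(np.float32)); print(u,v,r,len(xs))
p=onz(c,u,v,.054); print('conn',p, 'dia',2*r*np.linalg.norm(p-np.array(c['cam_to_world'])[:3,3])/c['fx'])
m=(im.max(2)<95).astype(np.uint8); m[:105]=0;m[165:]=0;m[:,:312]=0;m[:,365:]=0
n,l,st,ce=cv2.connectedComponentsWithStats(m); i=1+st[1:,4].argmax(); print(st[i]); 
h=cv2.minEnclosingCircle(np.c_[np.nonzero(l==i)[::-1]].astype(np.float32)); print(h,onz(c,*h[0],.03))
plan([p[0],p[1],.041],-47)
```

```text
334.52325439453125 136.94186401367188 8.078089714050293 165
conn [0.58429972 0.36662895 0.054     ] dia 0.01632933327529636
[ 313  113   42   43 1013]
((333.34375, 134.0), 21.44463539123535) [0.58423764 0.36765363 0.03      ]
lin [0.59, -4.45, 20.73] rot [0.25, 0.06, 0.16] j6 1.26 tcp [0.5486 0.341  0.2485] yaw -46.84
```

```bash
python3 -m pendant '{"linear":[[0.3,-2.2,2],[0.6,-4.4,5],[0.6,-4.4,9],[0.6,-4.4,13],[0.6,-4.4,16],[0.6,-4.4,18.5],[0.6,-4.4,20],[0.6,-4.4,20.7],[0.6,-4.4,20.7],[0.6,-4.4,20.7]],"rotation":[[0,0,0],[0,0,0],[0,0,0],[0,0,0],[0,0,0],[0,0,0],[0,0,0],[0,0,0],[0,0,0],[0,0,0]],"grip":[0,0,0,0,0,0,0,0,0,0]}'
python3 -c "
from h import *
plan([.5843,.367,.041],-47)"
```

```text
time: 11.43
tool_pos: [0.5873, 0.3654, 0.0454]
tool_rot: [-0.0, 0.917, -0.399, 0.0]
contact_force: [-0.4, -0.3, 0.6]
gripper_width: 0.996
lin [-0.32, 0.11, 0.44] rot [-0.07, -0.03, -0.03] j6 1.27 tcp [0.5873 0.3654 0.0454] yaw -47.03
```

```bash
python3 -m pendant '{"linear":[[-0.3,0.1,0.4],[-0.3,0.1,0.4],[-0.3,0.1,0.4],[-0.3,0.1,0.4],[-0.3,0.1,0.4],[-0.3,0.1,0.4],[-0.3,0.1,0.4],[-0.3,0.1,0.4],[-0.3,0.1,0.4],[-0.3,0.1,0.4]],"rotation":[[0,0,0],[0,0,0],[0,0,0],[0,0,0],[0,0,0],[0,0,0],[0,0,0],[0,0,0],[0,0,0],[0,0,0]],"grip":[0,0,1,1,1,1,1,1,1,1]}'
python3 -m pendant '{"linear":[[0,0,-1],[0,0,-3],[0,0,-6],[0,0,-9],[0,0,-12],[0,0,-14],[0,0,-16],[0,0,-16],[0,0,-16],[0,0,-16]],"rotation":[[0,0,0],[0,0,0],[0,0,0],[0,0,0],[0,0,0],[0,0,0],[0,0,0],[0,0,0],[0,0,0],[0,0,0]],"grip":[1,1,1,1,1,1,1,1,1,1]}'
python3 - <<'E'
from h import *
im,c=grab('wrist'); save(im,'w5.png')
plan([.612,.0633,.20],-90)
E
```

```text
time: 12.27
tool_pos: [0.5842, 0.3676, 0.0413]
tool_rot: [-0.001, 0.917, -0.399, 0.0]
contact_force: [-0.9, 0.2, 4.6]
gripper_width: 0.491
time: 13.1
tool_pos: [0.5826, 0.3665, 0.1978]
tool_rot: [0.001, 0.917, -0.399, -0.001]
contact_force: [0.4, -0.0, -3.3]
gripper_width: 0.491
lin [24.19, 18.51, -0.23] rot [0.28, -0.03, 43.0] j6 1.27 tcp [0.5823 0.3664 0.1972] yaw -47.0
```

View pics/w5.png

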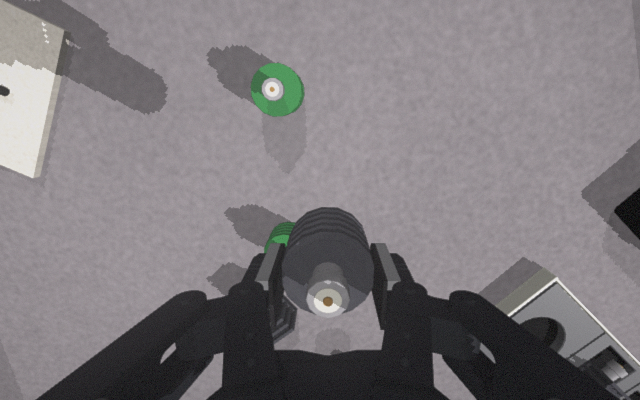

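The terminator is gripped squarely and upright. I keep the same heading, since it is round, and carry it to the well.

```bash
python3 -m pendant '{"linear":[[3,2.3,0],[6,4.6,0],[9,6.9,0],[12,9.2,0],[15,11.5,0],[18,13.8,0],[21,16.1,0],[23.5,18,0],[24.2,18.5,0],[24.2,18.5,0]],"rotation":[[0,0,0],[0,0,0],[0,0,0],[0,0,0],[0,0,0],[0,0,0],[0,0,0],[0,0,0],[0,0,0],[0,0,0]],"grip":[1,1,1,1,1,1,1,1,1,1]}'
python3 -c "
from h import *
plan([.612,.0633,.0525],-47)"
```

```text
time: 13.98
tool_pos: [0.6126, 0.0616, 0.198]
tool_rot: [0.001, 0.916, -0.4, -0.002]
contact_force: [0.7, -0.2, -2.5]
gripper_width: 0.488
lin [-0.13, -0.11, 14.55] rot [0.16, 0.13, -0.21] j6 0.8 tcp [0.6126 0.0616 0.198 ] yaw -47.21
```

```bash
python3 -m pendant '{"linear":[[0,0,2],[0,0,5],[0,0,8],[0,0,11],[0,0,12.5],[0,0,13.5],[0,0,14],[0,0,14],[0,0,14],[0,0,14]],"rotation":[[0,0,0],[0,0,0],[0,0,0],[0,0,0],[0,0,0],[0,0,0],[0,0,0],[0,0,0],[0,0,0],[0,0,0]],"grip":[1,1,1,1,1,1,1,1,1,1]}'
python3 -c "
from h import *
plan([.612,.0633,.052],-47)"
```

```text
time: 14.82
tool_pos: [0.6147, 0.0643, 0.0622]
tool_rot: [-0.001, 0.917, -0.399, 0.001]
contact_force: [0.4, -0.5, -1.4]
gripper_width: 0.485
lin [-0.12, 0.27, 1.01] rot [-0.13, -0.12, 0.02] j6 0.8 tcp [0.6147 0.0643 0.0622] yaw -46.98
```

```bash
python3 -m pendant '{"linear":[[0,0.1,0.3],[-0.1,0.2,0.6],[-0.1,0.2,0.8],[-0.1,0.2,0.9],[-0.1,0.2,1],[-0.1,0.2,1],[-0.1,0.2,1],[-0.1,0.2,1],[-0.1,0.2,1],[-0.1,0.2,1]],"rotation":[[0,0,0],[0,0,0],[0,0,0],[0,0,0],[0,0,0],[0,0,0],[0,0,0],[0,0,0],[0,0,0],[0,0,0]],"grip":[1,1,1,1,1,1,1,1,1,1]}'
```

```text
time: 15.65
tool_pos: [0.611, 0.0633, 0.0513]
tool_rot: [0.0, 0.917, -0.399, -0.001]
contact_force: [-5.1, -1.1, 5.5]
gripper_width: 0.488
```

```bash
python3 -m pendant '{"linear":[[0,0,0],[0,0,0],[0,0,0],[0,0,0],[0,0,0],[0,0,0],[0,0,0],[0,0,0],[0,0,0],[0,0,0]],"rotation":[[0,0,0],[0,0,0],[0,0,0],[0,0,0],[0,0,0],[0,0,0],[0,0,0],[0,0,0],[0,0,0],[0,0,0]],"grip":[0.4,0,0,0,0,0,0,0,0,0]}'
python3 -m pendant '{"linear":[[0,0,-1],[0,0,-3],[0,0,-6],[0,0,-9],[0,0,-12],[0,0,-15],[0,0,-18],[0,0,-20],[0,0,-20],[0,0,-20]],"rotation":[[0,0,0],[0,0,0],[0,0,0],[0,0,0],[0,0,0],[0,0,0],[0,0,0],[0,0,0],[0,0,0],[0,0,0]],"grip":[0,0,0,0,0,0,0,0,0,0]}'
python3 - <<'E'
from h import *
plan([.40,.14,.25],0)
im,c=grab('wrist'); save(im,'w6.png'); np.save('w6.npy',im); np.save('w6c.npy',c,allow_pickle=True)
print(proj(c,[.41,.17,.056]))
E
```

```text
time: 16.48
tool_pos: [0.6113, 0.0634, 0.0503]
tool_rot: [0.0, 0.917, -0.399, 0.0]
contact_force: [-0.1, -0.5, 0.2]
gripper_width: 0.998
time: 17.32
tool_pos: [0.6121, 0.0634, 0.2528]
tool_rot: [-0.001, 0.917, -0.399, 0.002]
contact_force: [-0.1, 0.3, -0.3]
gripper_width: 0.999
lin [-20.07, 10.28, 0.19] rot [-0.09, -0.23, -46.99] j6 0.8 tcp [0.6121 0.0634 0.2528] yaw -46.99
(np.float64(131.14135996741797), np.float64(246.03598430869403))
```

View pics/w6.png

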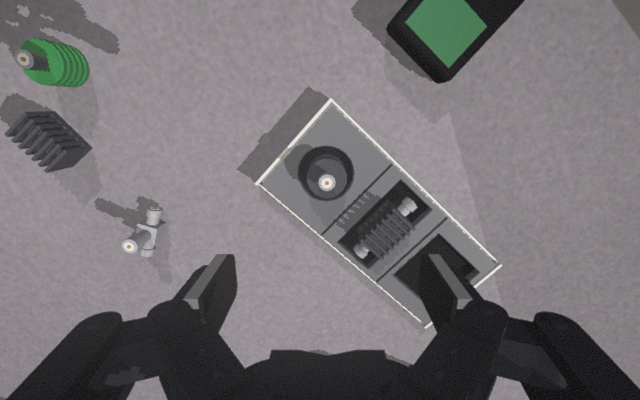

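The terminator stands in the well at (326,182). The tee is at (140,235), its upright's top at (130,247).

Run:
```python
from h import *
c=np.load('w6c.npy',allow_pickle=True).item()
print(onz(c,130,247,.056)); a=onz(c,153.5,213,.014);b=onz(c,146.5,253,.014);print(a,b,a-b,np.degrees(np.arctan2(*(a-b)[:2][::-1])))
plan([.42,.165,.2],-47)
```

```text
[0.40814281 0.17028129 0.056     ]
[0.43194144 0.18181055 0.014     ] [0.38105585 0.15804839 0.014     ] [0.05088559 0.02376216 0.        ] 25.031266517796357
lin [-20.47, 7.04, 5.04] rot [-0.01, -0.01, 0.01] j6 0.8 tcp [0.6111 0.0634 0.2504] yaw -46.99
```

```bash
python3 -m pendant '{"linear":[[-3.4,1.2,0],[-6.8,2.3,0],[-10.2,3.5,0],[-13.6,4.7,1],[-17,5.9,2],[-20.4,7,4],[-20.4,7,5],[-20.4,7,5],[-20.4,7,5],[-20.4,7,5]],"rotation":[[0,0,3],[0,0,6],[0,0,9],[0,0,12],[0,0,15],[0,0,18],[0,0,18],[0,0,18],[0,0,18],[0,0,18]],"grip":[0,0,0,0,0,0,0,0,0,0]}'
python3 - <<'E'
from h import *
manip.grab_frame('side')
im,c=grab('wrist'); save(im,'w7.png'); np.save('w7.npy',im); np.save('w7c.npy',c,allow_pickle=True)
print(manip.state()['tool_pos'])
E
```

```text
time: 18.2
tool_pos: [0.4218, 0.1644, 0.2006]
tool_rot: [0.0, 0.843, -0.537, 0.0]
contact_force: [0.2, -0.2, -0.2]
gripper_width: 1.003
[0.42237033 0.16441739 0.20141927]
```

View pics/w7.png

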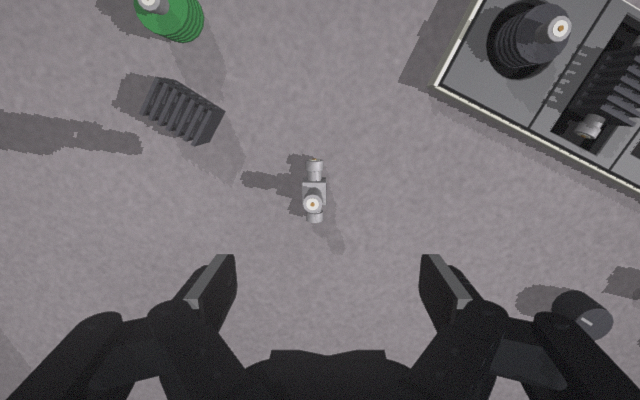

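The tee's upright top is at (313,204) and its level ends at about (315,157) and (315,222), lined up with the tool's y axis.

Run:
```python
from h import *
c=np.load('w7c.npy',allow_pickle=True).item()
p=onz(c,313,204,.056); a=onz(c,315.5,158,.014);b=onz(c,315,223,.014); print(p,a,b,(a+b)/2,np.linalg.norm(a-b),np.degrees(np.arctan2(*(a-b)[:2][::-1])))
plan([p[0],p[1],.05],-65)
```

```text
[0.40808143 0.1709868  0.056     ] [0.43968322 0.18451178 0.014     ] [0.37689899 0.15668419 0.014     ] [0.4082911  0.17059798 0.014     ] 0.0686748391399598 23.904163717422882
lin [-1.21, 1.04, 15.14] rot [-0.08, -0.03, -0.05] j6 1.34 tcp [0.4224 0.1644 0.2014] yaw -65.05
```

The level span reads 68 mm against 60 because my end pixels were generous. Its midpoint still agrees with the upright to under 1 mm, so I go ahead.

```bash
python3 -m pendant '{"linear":[[-0.6,0.5,2],[-1.2,1,5],[-1.2,1,8],[-1.2,1,11],[-1.2,1,13],[-1.2,1,14.5],[-1.2,1,15.1],[-1.2,1,15.1],[-1.2,1,15.1],[-1.2,1,15.1]],"rotation":[[0,0,0],[0,0,0],[0,0,0],[0,0,0],[0,0,0],[0,0,0],[0,0,0],[0,0,0],[0,0,0],[0,0,0]],"grip":[0,0,0,0,0,0,0,0,0,0]}'
python3 -m pendant '{"linear":[[0,0,0],[0,0,0],[0,0,0],[0,0,0],[0,0,0],[0,0,0],[0,0,0],[0,0,0],[0,0,0],[0,0,0]],"rotation":[[0,0,0],[0,0,0],[0,0,0],[0,0,0],[0,0,0],[0,0,0],[0,0,0],[0,0,0],[0,0,0],[0,0,0]],"grip":[0,1,1,1,1,1,1,1,1,1]}'
```

```text
time: 19.13
tool_pos: [0.4084, 0.1716, 0.051]
tool_rot: [-0.001, 0.843, -0.537, 0.001]
contact_force: [0.6, -0.9, 1.2]
gripper_width: 0.997
time: 19.97
tool_pos: [0.4069, 0.1716, 0.0495]
tool_rot: [-0.0, 0.843, -0.537, -0.0]
contact_force: [-1.1, 1.4, 1.7]
gripper_width: 0.188
```

```bash
python3 -m pendant '{"linear":[[0,0,-1],[0,0,-3],[0,0,-6],[0,0,-9],[0,0,-12],[0,0,-14],[0,0,-15],[0,0,-15],[0,0,-15],[0,0,-15]],"rotation":[[0,0,0],[0,0,0],[0,0,0],[0,0,0],[0,0,0],[0,0,0],[0,0,0],[0,0,0],[0,0,0],[0,0,0]],"grip":[1,1,1,1,1,1,1,1,1,1]}'
python3 - <<'E'
from h import *
im,c=grab('wrist'); save(im[120:,150:500],'w8.png')
plan([.612,-.1265,.20],-90); print(manip.state()['gripper_width'])
E
```

```text
time: 20.8
tool_pos: [0.4057, 0.1711, 0.1972]
tool_rot: [0.001, 0.843, -0.537, -0.001]
contact_force: [0.3, -0.1, -1.7]
gripper_width: 0.188
lin [35.7, -6.12, -0.36] rot [0.24, -0.01, 25.01] j6 1.36 tcp [0.4056 0.1711 0.1969] yaw -64.99
0.1864782678467763
```

View pics/w8.png

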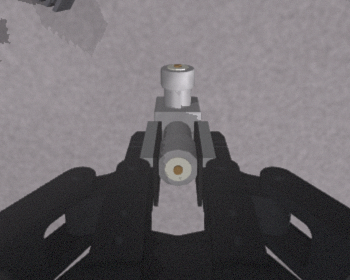

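The tee is gripped by its upright, with the level connectors along tool y. Now I carry it to the pocket.

```bash
python3 -m pendant '{"linear":[[3.6,-0.6,0],[7.2,-1.2,0],[10.8,-1.8,0],[14.4,-2.4,0],[18,-3,0],[21.6,-3.7,0],[25.2,-4.3,0],[28.8,-4.9,0],[32.4,-5.5,0],[35.7,-6.1,0]],"rotation":[[0,0,2.5],[0,0,5],[0,0,7.5],[0,0,10],[0,0,12.5],[0,0,15],[0,0,17.5],[0,0,20],[0,0,22.5],[0,0,25]],"grip":[1,1,1,1,1,1,1,1,1,1]}'
python3 -c "
from h import *
manip.grab_frame('side');manip.grab_frame('side')
plan([.612,-.1265,.061],-90)"
```

```text
time: 21.68
tool_pos: [0.6129, -0.128, 0.1965]
tool_rot: [-0.001, -0.706, 0.708, 0.002]
contact_force: [0.5, 0.6, -0.8]
gripper_width: 0.187
lin [-0.36, 0.14, 13.55] rot [0.17, -0.01, -0.26] j6 1.25 tcp [ 0.6138 -0.13    0.1965] yaw -90.26
```

```bash
python3 -m pendant '{"linear":[[-0.3,0,2],[-0.3,0,5],[-0.3,0,8],[-0.3,0,10],[-0.3,0,11.5],[-0.3,0,12.3],[-0.3,0,12.6],[-0.3,0,12.6],[-0.3,0,12.6],[-0.3,0,12.6]],"rotation":[[0,0,0],[0,0,0],[0,0,0],[0,0,0],[0,0,0],[0,0,0],[0,0,0],[0,0,0],[0,0,0],[0,0,0]],"grip":[1,1,1,1,1,1,1,1,1,1]}'
python3 -c "
from h import *
manip.grab_frame('side')
plan([.612,-.1265,.0605],-90)"
```

```text
time: 22.62
tool_pos: [0.614, -0.1235, 0.0749]
tool_rot: [-0.001, 0.707, -0.707, 0.001]
contact_force: [-0.7, 0.3, -1.8]
gripper_width: 0.185
lin [0.29, 0.2, 1.45] rot [-0.15, -0.05, 0.01] j6 1.25 tcp [ 0.614  -0.1236  0.075 ] yaw -89.99
```

```bash
python3 -m pendant '{"linear":[[0.1,0,0.3],[0.2,0.1,0.6],[0.2,0.1,0.9],[0.2,0.1,1.1],[0.2,0.1,1.2],[0.2,0.1,1.2],[0.2,0.1,1.2],[0.2,0.1,1.2],[0.2,0.1,1.2],[0.2,0.1,1.2]],"rotation":[[0,0,0],[0,0,0],[0,0,0],[0,0,0],[0,0,0],[0,0,0],[0,0,0],[0,0,0],[0,0,0],[0,0,0]],"grip":[1,1,1,1,1,1,1,1,1,1]}'
```

```text
time: 23.5
tool_pos: [0.6121, -0.1253, 0.0615]
tool_rot: [-0.0, 0.707, -0.707, 0.0]
contact_force: [0.4, -0.8, -1.2]
gripper_width: 0.185
```

```bash
python3 -m pendant '{"linear":[[0,0,0.1],[0,0,0.2],[0,0,0.2],[0,0,0.2],[0,0,0.2],[0,0,0.2],[0,0,0.2],[0,0,0.2],[0,0,0.2],[0,0,0.2]],"rotation":[[0,0,0],[0,0,0],[0,0,0],[0,0,0],[0,0,0],[0,0,0],[0,0,0],[0,0,0],[0,0,0],[0,0,0]],"grip":[1,1,1,1,0.6,0,0,0,0,0]}'
python3 -m pendant '{"linear":[[0,0,0],[0,0,-1],[0,0,-4],[0,0,-7],[0,0,-10],[0,0,-13],[0,0,-16],[0,0,-18],[0,0,-18],[0,0,-18]],"rotation":[[0,0,0],[0,0,0],[0,0,0],[0,0,0],[0,0,0],[0,0,0],[0,0,0],[0,0,0],[0,0,0],[0,0,0]],"grip":[0,0,0,0,0,0,0,0,0,0]}'
python3 - <<'E'
from h import *
im,c=grab('wrist'); a,_=grab('scene'); b,_=grab('side')
f=lambda im,u,v,w,h:cv2.resize(im[v-h:v+h,u-w:u+w],(400,300),interpolation=cv2.INTER_CUBIC)
save(np.vstack([np.hstack([f(a,285,210,80,60),f(b,355,210,64,48)]),np.hstack([f(im,320,160,213,160),f(a,320,200,266,200)])]),'fin.png')
E
```

```text
time: 24.33
tool_pos: [0.612, -0.1253, 0.0593]
tool_rot: [0.0, 0.707, -0.707, 0.0]
contact_force: [-0.1, 0.2, 0.3]
gripper_width: 0.995
time: 25.17
tool_pos: [0.6128, -0.1255, 0.2418]
tool_rot: [-0.001, 0.707, -0.707, 0.002]
contact_force: [-0.4, 0.3, -0.7]
gripper_width: 1.002
```

View pics/fin.png

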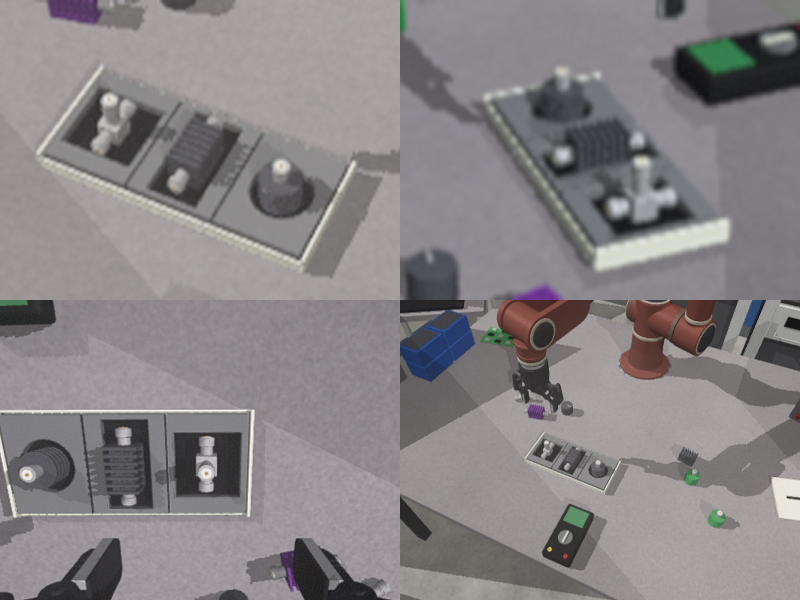

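All three parts stand upright in their bays in three views, and the look-alikes visible here are where they lay. The gripper is clear, so I hand in the job.

```bash
python3 -c "
from plant import manip
print(manip.job_done())"
```

```text
the job is handed in; nothing more can be done
None
```

The three kit parts are in the caddy and the job was handed in at about 25 s of the 90 s allowed. I placed the attenuator lengthwise in the trough, then the terminator in the well, then the tee in the square pocket.

- **Last checks:** The final scene, side and wrist pictures show each part upright in its own bay. The gripper was open about 18 cm above the caddy with no contact force. In those pictures, the purple block, the knob, both green drums and the bare heat sink are where they lay. The elbow was mostly out of view there, so I did not check it again.
- **Readings that disagreed:** The tee's level span measured 68 mm against 60 mm. I put this down to loosely picked end pixels, because its midpoint matched the upright connector to under 1 mm.
- **Forces:** There was a brief contact of about 8 N as the terminator touched down, well below the limits. It was gone after release.

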